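# Turn a brass blank over against the end of the soldering tray

## Robot

A 6-joint arm with a two-finger parallel gripper is mounted at the origin on the work surface. World frame = base frame: x ahead of the robot, y to its left, z up, the work surface at z = 0. Lengths are in m, angles in rad, forces in N, time in s.
With the tool pointing down it reaches from about 0.25 to 0.725 m from the base axis. Payload 4 kg.
Tool frame: the origin (TCP) lies on the centre line of the jaws, within the pads' length; the fingertips stand 25 mm ahead of it and the grasp point (between the pads) lies 6 mm ahead of it; z points along the fingers, x is the direction in which the jaws open and shut, and the axes are right-handed (so a half turn about z gives the same grasp; the last joint's range is limited). The gripper opens to 85 mm and grips with 20 to 120 N. Pads are 22 mm wide; open, the fingers measure 114 mm over their backs; the gripper's body (76 mm by 85 mm) begins 54 mm behind the grasp point. The pads swing forward as they close: fully open they stand 13 mm farther back than shut.
Start: joints at [1.311, 0.241, 0.005, 1.335, 0, 1.571], TCP at [0.128, 0.483, 0.256] pointing down, gripper open.
Joint ranges: [-2.72, 2.72], [-1.05, 1.87], [-1.09, 1.28], [-1.99, 2.15], [-1.42, 1.44], [-3.14, 3.14]. Speed limits (rad/s): [2.79, 2.79, 3.14, 3.14, 3.14, 3.14].

## Interface

Orientations are given as a unit quaternion [x, y, z, w].
In Python, from workcell import bot, imaging, order gives the robot as it stands.
- The arm moves only by the tool carry_out, never from a script. Its argument "moves" is a list of rows, each a list of 5 numbers: the shift along the tool's x, y, z scaled (see below), then the turn about the tool's z scaled (see below), then the opening, from -1 (shut) to 1 (fully open). In form: [[tx, ty, tz, roll, hand], ...]. A call has 1 to 20 rows; each row is the pose to reach, as a shift and turn from the pose commanded when the call began, along the tool's axes at that moment; what a row does not reach only later rows make up. The controller multiplies each number of a shift by 0.1 m and each number of a turn by 90 degrees. A row lasts 1/10 s, in which the tool goes at most 50 mm and 8.59 degrees, less where a joint would pass 70% of its speed; a pose out of reach is approached as far as the arm can. A call with a number of a shift or a turn outside -1 to 1 is refused whole. A call with a gripper value outside its range is refused whole. The fingers move at their own pace and stop on an object; the grip force is fixed at half the most. Time passes only in rows, so rows that repeat a pose let the fingers close. It gives the time, the measured TCP pose, the force and the opening at its end, in the units of the state.
- bot.get_obs(): the state, without advancing time (a new reading comes with each control period).
- imaging.camera(name): name is "side" or "top"; returns the picture (420x560x3 uint8, red, green, blue); there is no depth.
- imaging.camera_model(name): a dict with "fovy" (degrees; the focal length in pixels is half the picture's height over the tangent of half this angle, whatever the lens; pixels are square), "cx", "cy" (the principal point, pixels), "eye" and "rotation" of the camera in the world. Camera axes: x right, y up, looking along -z (the intrinsics and any distortion apply to the point x, -y, -z); pixel columns grow to the right and rows downward; lengths in m; the calibration is good to about 2 mm. A picture is of the moment at which its call begins. camera_model takes no time and is no camera call.
- order.job_done(): hands the job in, once; it reports no verdict.
The state is a dict: "clock": time; "joint_pos": joint angles; "joint_vel": joint speeds; "tau": joint torques, N m; "eef_pos": TCP position; "tool_rot": TCP orientation; "ft_force": force on the tool from outside, world axes, zero at the start; "ft_torque": the same for the moment, N m; "grip_width": finger opening in m.
Only numpy, scipy, OpenCV 4.12 (cv2) and the standard library are available. Lean on these libraries where they do the work, as an engineer would, in place of code of your own. Each camera call takes 0.05 s, during which the arm holds its last target.

## Task

Turn the brass blank in the soldering tray over without picking it up: push it along the tray floor against the high sloping end until it tips up and leans there, then reach behind its raised edge and tip it back over, so that it ends lying flat on the tray floor, its raised disc underneath. Never lift or carry the blank, and leave everything else where it is.

Things in the scene. Friction and masses are not known exactly. Their poses are not given: they have to be found in the camera images.
- tray: Pressed-steel soldering tray, fixed to the bench. Origin on the work surface; z up, x towards its high sloping end (away from the robot, up to 0.35 rad either way). The flat floor, 4 mm over the work surface, spans x -125 to +75 mm, y -120 to +120 mm. Rims at -x and both sides are upright, 25 mm over the work surface. The high end is at +x (see tray_foot, tray_crest).
- tray_foot (a point): Middle of the line where the floor meets the high sloping end: tray x = 75 mm, y = 0, on the floor. From this line a smooth concave steel slope rises, 42 degrees at first, 72 degrees at the top; an edge of the blank pushed against it rides up.
- tray_crest (a point): Middle of the top edge of the high sloping end: tray x = 106 mm, y = 0, 52 mm over the work surface. The slope ends in a rounded rim 7 mm thick; the bench behind it is free for at least 80 mm.
- blank: Brass blank 96 mm long (its x), 60 mm wide (y), 4 mm thick, 180 g, with a raised round disc (36 mm across, 2 mm high) in the middle of one face. Origin at the centre of the plain face; z points out of the disc face. Starts flat on the tray floor, disc up, x along the tray's x within 0.25 rad. Pushed in to the foot it leans at 57 degrees, top edge 30 mm above the crest, and stays so when let go.
- corner0 (a point): Corner of the blank at its x = +48 mm, y = +30 mm, halfway through the thickness.
- corner1 (a point): Corner of the blank at its x = +48 mm, y = -30 mm, halfway through the thickness.
- corner2 (a point): Corner of the blank at its x = -48 mm, y = +30 mm, halfway through the thickness.
- corner3 (a point): Corner of the blank at its x = -48 mm, y = -30 mm, halfway through the thickness.
- finger_ring: Plain metal finger ring lying in the tray, 22 mm across, 6 mm high, 90 to 102 mm to +y of the tray's middle line; origin at the centre of its underside. Leave it alone.
- solder_pot: White plastic pot in the tray, 28 mm across, 22 mm high, 92 to 102 mm to -y of the middle line; origin under its centre. Leave it alone.
- file: Hand file with wooden handle, 185 mm long, 18 mm high, lying on the bench along one side of the tray; origin on the bench below it, 100 mm from the handle's end, x towards the blade's end. Leave it alone.
- flux_tub: Clear plastic tub, 40 mm across, 24 mm high, on the bench beside the tray; origin under its centre. Leave it alone.
- third_hand: Soldering clamp arm on a round black base 68 mm across, 75 mm high, on the right of the bench; origin under the base. Leave it alone.
- jar: Glass jar, 72 mm across, 95 mm high, on the left of the bench; origin under its centre. Leave it alone.
- bowl: Steel bowl, 100 mm across, 40 mm high, on the right of the bench; origin under its centre. Leave it alone.
Not all that is in view belongs to the job. Of the things that look like the blank, the smallest one is meant.

How it is judged:
By the outcome, as a careful person would: the job done as asked, in the order asked, and still so for the second after the job is handed in, with the robot touching nothing.
It also fails if it takes over 58 s, if anything falls off the work surface, if the arm or the gripper's body presses on something with over 40 N, if the wrist force passes 120 N, or if a joint passes its speed limit or range.

## Working session

There is one attempt and no reset: what is moved stays moved. The work goes in short steps, Python scripts to look and compute and a tool call to move; the robot and the scene stay as the last step left them, time stands still between calls to the robot, and variables do not carry over. Pictures are saved under pics/ and viewed, and the job is handed in when it is done.

Besides the shell and the picture viewer there is one more tool, called after ">>>" as name(argument=value, ...) on one line, values as JSON. carry_out: Moves the arm, as the interface text tells. Its arguments: {"type":"object","properties":{"moves":{"type":"array","items":{"type":"array","items":{"type":"number","minimum":-1,"maximum":1}}}},"required":["moves"]}

```bash
mkdir -p pics; ls; python3 - <<'E'
from workcell import bot, imaging, order
import cv2
for n in("side","top"):
    im=imaging.camera(n); cv2.imwrite(f"pics/{n}0.png",im[:,:,::-1]); print(n,imaging.camera_model(n))
o=bot.get_obs(); print(o)
E
```

```text
pics
side {'fovy': 50.70128349166392, 'cx': 274.9842290973711, 'cy': 210.47988437322903, 'eye': array([ 0.26331249, -0.74644958,  0.88321996]), 'rotation': array([ 0.36798478, -0.0561961 , -0.13011537,  0.91896637])}
top {'fovy': 49.275644281264654, 'cx': 274.42717603204846, 'cy': 216.00673375840512, 'eye': array([ 0.23799542, -0.00380123,  1.29721644]), 'rotation': array([-0.06635633,  0.06739623,  0.71325798, -0.69449092])}
{'clock': 0.1, 'joint_pos': array([1.31103189e+00, 2.41389223e-01, 3.87102912e-03, 1.33519214e+00,
       1.08336100e-05, 1.57083114e+00]), 'joint_vel': array([ 0.00090905, -0.00259237,  0.00390388, -0.0014606 ,  0.0008341 ,
       -0.00132812]), 'tau': array([-1.57946619e-03, -3.73138726e+01,  2.53009790e+01,  1.08971709e-02,
       -7.58587134e-05, -5.61912202e-06]), 'eef_pos': array([0.12829271, 0.48273379, 0.25548077]), 'tool_rot': array([ 7.92743779e-01,  6.09554251e-01, -7.61938974e-04,  5.79076960e-04]), 'ft_force': array([ 0.15019185, -0.39902326, -0.38859655]), 'ft_torque': array([-0.01535774, -0.03194519, -0.00415289]), 'grip_width': 0.08531485144114583}
```

View pics/side0.png

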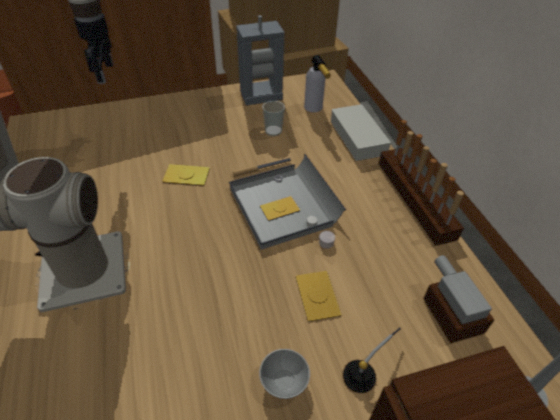

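View pics/top0.png

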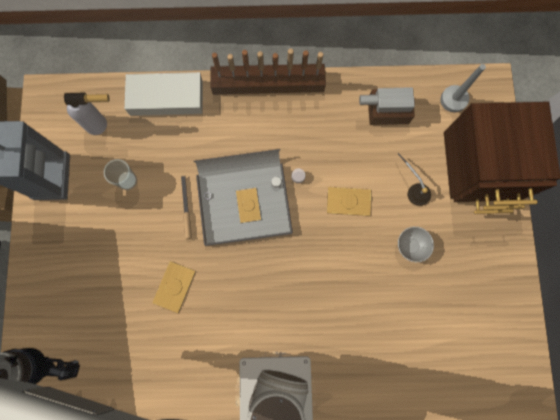

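Candidates for the blank, top view pixels: in the tray (248,205); lying lower left (175,287); lying right of the tray (349,201). The description says the smallest, and in the tray, so (248,205). I'll check it in a crop.

```bash
cat > h.py <<'E'
import numpy as np, cv2
from scipy.spatial.transform import Rotation as R
from workcell import bot, imaging
def cam(n):
    m=imaging.camera_model(n); f=210/np.tan(np.radians(m['fovy'])/2)
    return m,f
def ray(n,u,v):
    m,f=cam(n); d=np.array([(u-m['cx'])/f,-(v-m['cy'])/f,-1.]); return m['eye'],R.from_quat(m['rotation']).apply(d)
def onz(n,u,v,z):
    e,d=ray(n,u,v); return e+d*(z-e[2])/d[2]
def proj(n,p):
    m,f=cam(n); c=R.from_quat(m['rotation']).inv().apply(np.asarray(p)-m['eye'])
    return np.array([m['cx']+f*c[0]/-c[2], m['cy']-f*c[1]/-c[2]])
def shot(n,name,crop=None,s=1):
    im=imaging.camera(n)[:,:,::-1].copy()
    if crop:
        x0,y0,x1,y1=crop; c=cv2.resize(im[y0:y1,x0:x1],None,fx=s,fy=s,interpolation=cv2.INTER_CUBIC)
    else: c=im
    cv2.imwrite(f"pics/{name}.png",c); return im
E
python3 - <<'E'
from h import *
for n,c in(("side",(220,150,350,250)),("top",(185,140,315,250))):
    im=cv2.imread(f"pics/{n}0.png"); 
    x0,y0,x1,y1=c
    cv2.imwrite(f"pics/{n}0c.png",cv2.resize(im[y0:y1,x0:x1],None,fx=6,fy=6 if n=="side" else 5.4,interpolation=cv2.INTER_CUBIC)[:600])
    hsv=cv2.cvtColor(im,cv2.COLOR_BGR2HSV)
    m=cv2.inRange(hsv,(15,150,90),(35,255,255))
    for ct in cv2.findContours(m,cv2.RETR_EXTERNAL,cv2.CHAIN_APPROX_NONE)[0]:
        if cv2.contourArea(ct)>200:
            r=cv2.minAreaRect(ct); b=cv2.boxPoints(r)
            w=np.array([onz(n,*p,0.008)[:2] for p in b])
            print(n,np.round(r[0],1),cv2.contourArea(ct),np.round(w*1000).tolist(), np.round(np.linalg.norm(np.diff(w,axis=0),axis=1)*1000))
E
```

```text
side [317.9 295.2] 1401.0 [[491.0, -166.0], [574.0, -164.0], [554.0, -294.0], [478.0, -294.0]] [ 83. 132.  76.]
side [279.8 207.8] 392.0 [[475.0, 83.0], [570.0, 95.0], [564.0, 39.0], [472.0, 28.0]] [96. 57. 93.]
```

View pics/top0c.png

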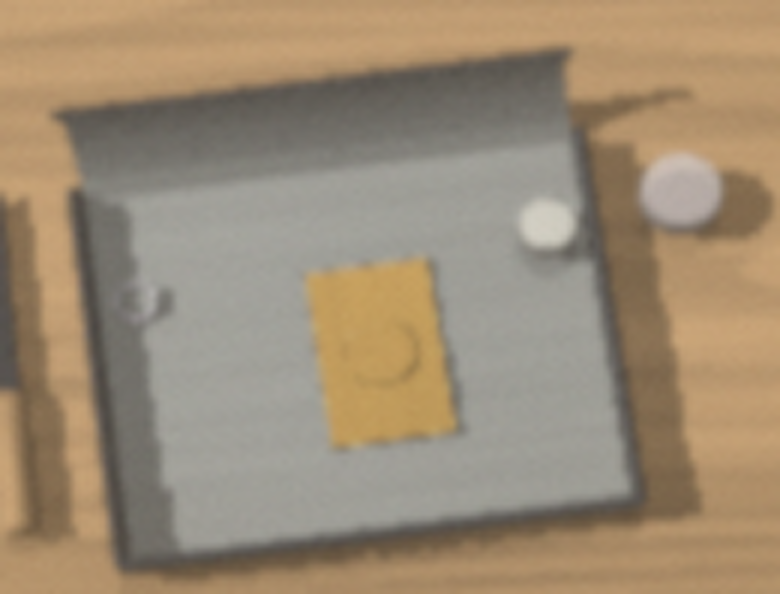

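View pics/side0c.png

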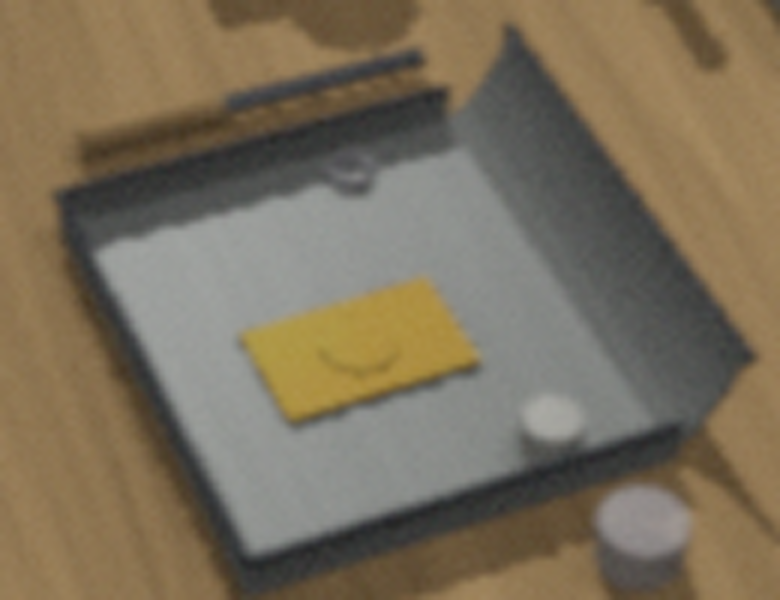

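The crop shows the 96x60 plate in the tray with disc up, far end towards the slope. Crop corners are about (306,272), (431,258), (459,431), (333,447). Next step: poses.

```bash
python3 - <<'E'
from h import *
def T(x,y,z): return onz("top",185+x/6,140+y/5.4,z)*1000
def S(x,y,z): return onz("side",220+x/6,150+y/6,z)*1000
p=lambda n,w: print(n,np.round(w,1).tolist())
for q in [(306,272),(431,258),(459,431),(333,447)]: p("blank T",T(*q,.008))
for q in [(426,278),(480,357),(295,421),(242,338)]: p("blank S",S(*q,.008))
for q in [(55,112),(570,52)]: p("crest T",T(*q,.052))
for q in [(512,28),(752,355)]: p("crest S",S(*q,.052))
for q in [(122,565),(638,498)]: p("rim T",T(*q,.025))
for q in [(60,195),(245,558)]: p("rim S",S(*q,.025))
for q in [(130,188),(570,143)]: p("foot T",T(*q,.004))
for q in [(465,150),(655,432)]: p("foot S",S(*q,.004))
print(np.degrees(R.from_quat(bot.get_obs()['tool_rot']).as_matrix()), cam('top')[1])
E
```

```text
blank T [563.7, 100.3, 8.0]
blank T [569.9, 39.8, 8.0]
blank T [475.0, 28.3, 8.0]
blank T [468.0, 88.5, 8.0]
blank S [563.2, 95.3, 8.0]
blank S [571.3, 39.5, 8.0]
blank S [479.3, 24.6, 8.0]
blank S [469.9, 80.9, 8.0]
crest T [642.3, 214.4, 52.0]
crest T [668.7, -29.8, 52.0]
crest S [642.3, 208.7, 52.0]
crest S [669.9, -31.2, 52.0]
rim T [405.6, 186.3, 25.0]
rim T [434.2, -55.2, 25.0]
rim S [407.3, 180.0, 25.0]
rim S [434.0, -59.2, 25.0]
foot T [613.9, 186.0, 4.0]
foot T [633.5, -29.3, 4.0]
foot S [610.7, 180.1, 4.0]
foot S [633.2, -22.4, 4.0]
[[ 1.47184876e+01  5.53730227e+01 -2.87674729e-02]
 [ 5.53729216e+01 -1.47185157e+01 -1.05825625e-01]
 [-1.09664260e-01 -6.16901661e-04 -5.72956746e+01]] 457.88097006062407
```

>>> carry_out(moves=[[-0.33,0.42,0,0,0],[-0.66,0.83,0,0,-0.3],[-0.66,0.83,0,0,-0.3]])

```text
clock: 0.4
eef_pos: [0.1932, 0.3942, 0.2558]
tool_rot: [0.794, 0.608, -0.001, 0.001]
ft_force: [-0.0, -0.6, -0.7]
grip_width: 0.0441
```

>>> carry_out(moves=[[-0.33,0.42,0,0,-0.3],[-0.66,0.83,0,0,-0.3],[-0.66,0.83,0,0,-0.3]])

```text
clock: 0.7
eef_pos: [0.2566, 0.3096, 0.2561]
tool_rot: [0.795, 0.607, -0.001, 0.001]
ft_force: [-0.1, 1.7, -0.7]
grip_width: 0.0298
```

>>> carry_out(moves=[[-0.33,0.42,0,0,-0.3],[-0.66,0.83,0,0,-0.3],[-0.66,0.83,0,0,-0.3]])

```text
clock: 1.0
eef_pos: [0.3202, 0.2251, 0.2562]
tool_rot: [0.795, 0.607, -0.0, 0.001]
ft_force: [0.3, 0.2, -0.3]
grip_width: 0.0295
```

>>> carry_out(moves=[[-0.33,0.42,0,0,-0.3],[-0.66,0.83,0,0,-0.3],[-0.66,0.83,0,0,-0.3]])

```text
clock: 1.3
eef_pos: [0.3837, 0.1404, 0.2562]
tool_rot: [0.795, 0.607, 0.0, 0.001]
ft_force: [0.1, -0.3, 0.2]
grip_width: 0.0298
```

>>> carry_out(moves=[[-0.33,0.42,0,0,-0.3],[-0.66,0.83,0.0,-0.095,-0.3],[-0.66,0.83,0.0,-0.19,-0.3],[-0.66,0.83,0,-0.236,-0.3],[-0.66,0.83,0,-0.236,-0.3]])

```text
clock: 1.8
eef_pos: [0.4448, 0.0586, 0.2558]
tool_rot: [0.667, 0.745, -0.0, -0.001]
ft_force: [-0.7, 0.7, 0.2]
grip_width: 0.03
```

```bash
cat >> h.py <<'E'
O=np.array([.549,.0785,0]); YAW=np.radians(6.4)
EX=np.array([np.cos(YAW),np.sin(YAW),0]); EY=np.array([-np.sin(YAW),np.cos(YAW),0])
def st():
    o=bot.get_obs(); M=R.from_quat(o['tool_rot']).as_matrix(); p=o['eef_pos']; d=p-O
    print("t",round(o['clock'],2),"tcp",np.round(p*1000,1),"tray",np.round([d@EX*1000,d@EY*1000,p[2]*1000],1),"xang",round(np.degrees(np.arctan2(M[1,0],M[0,0])),2),"F",np.round(o['ft_force'],1),"w",round(o['grip_width']*1000,1),"q",np.round(o['joint_pos'],2))
    return o,M,p
def need(tx,ty,z):
    o,M,p=st(); t=O+EX*tx/1000+EY*ty/1000; t[2]=z/1000
    print("shift/0.1m",np.round(M.T@(t-p)*10,3))
E
python3 -c "
from h import *
need(-104,-12.7,150)"
```

```text
t 1.8 tcp [444.8  58.6 255.8] tray [-105.8   -8.1  255.8] xang 96.35 F [-0.7  0.7  0.2] w 30.0 q [ 0.13  0.14 -0.12  1.31  0.    0.02]
shift/0.1m [-0.046  0.019  1.058]
```

>>> carry_out(moves=[[-0.05,0.02,0.4,0,-0.3],[-0.05,0.02,0.8,0,-0.3],[-0.05,0.02,1.0,0,-0.3],[-0.05,0.02,1.0,0,-0.3]])

```text
clock: 2.2
eef_pos: [0.4443, 0.054, 0.1533]
tool_rot: [0.667, 0.745, -0.003, -0.003]
ft_force: [-0.4, -0.6, 0.5]
grip_width: 0.03
```

>>> carry_out(moves=[[0,0,0.4,0,-0.3],[0,0,0.8,0,-0.3],[0,0,1.0,0,-0.3],[0,0,1.0,0,-0.3],[0,0,1.0,0,-0.3]])

```text
clock: 2.7
eef_pos: [0.4483, 0.0537, 0.0576]
tool_rot: [0.667, 0.745, 0.001, 0.0]
ft_force: [0.9, 1.2, 0.6]
grip_width: 0.03
```

```bash
python3 -c "
from h import *
st()
shot('side','s1',(200,130,350,250),5);shot('top','t1',(185,140,315,250),5)"
```

```text
t 2.7 tcp [448.3  53.7  57.6] tray [-102.8  -13.4   57.6] xang 96.37 F [0.9 1.2 0.6] w 30.0 q [ 0.12  0.34 -0.43  0.79  0.    0.01]
```

View pics/s1.png

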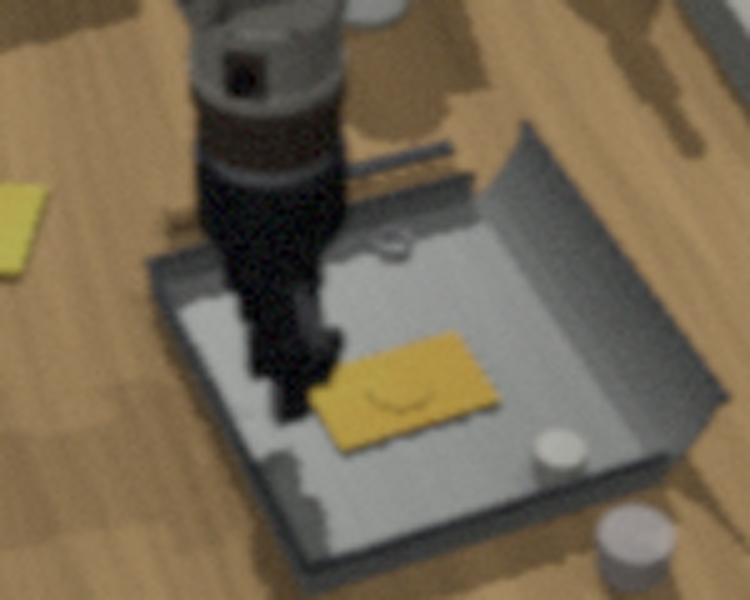

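View pics/t1.png

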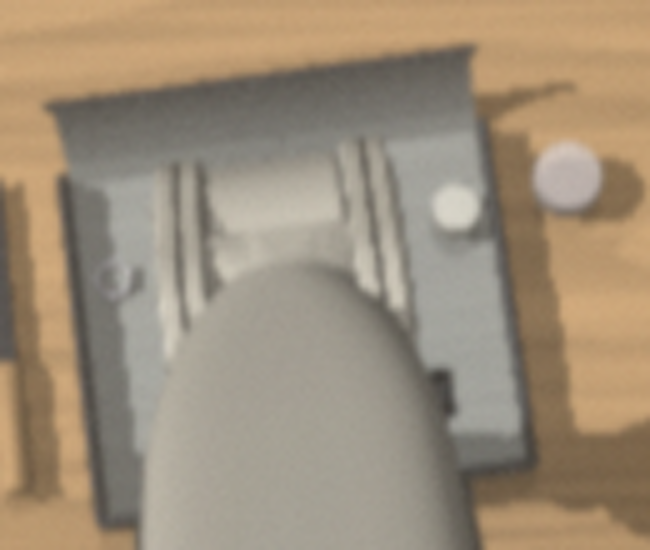

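Side crop: the fingers hover behind the blank's near edge at about crop (290,420). Descending gently.

>>> carry_out(moves=[[0,0,0.12,0,-0.3],[0,0,0.24,0,-0.3],[0,0,0.255,0,-0.3],[0,0,0.265,0,-0.3],[0,0,0.265,0,-0.3],[0,0,0.265,0,-0.3]])

```text
clock: 3.4
eef_pos: [0.448, 0.053, 0.0306]
tool_rot: [0.667, 0.745, 0.001, 0.001]
ft_force: [0.4, -0.3, -0.2]
grip_width: 0.0303
```

```bash
python3 -c "
from h import *
st()
shot('side','s2',(230,160,330,240),7.5)"
```

```text
t 3.4 tcp [448.   53.   30.6] tray [-103.2  -14.    30.6] xang 96.35 F [ 0.4 -0.3 -0.2] w 30.3 q [ 0.12  0.38 -0.46  0.72  0.    0.01]
```

View pics/s2.png

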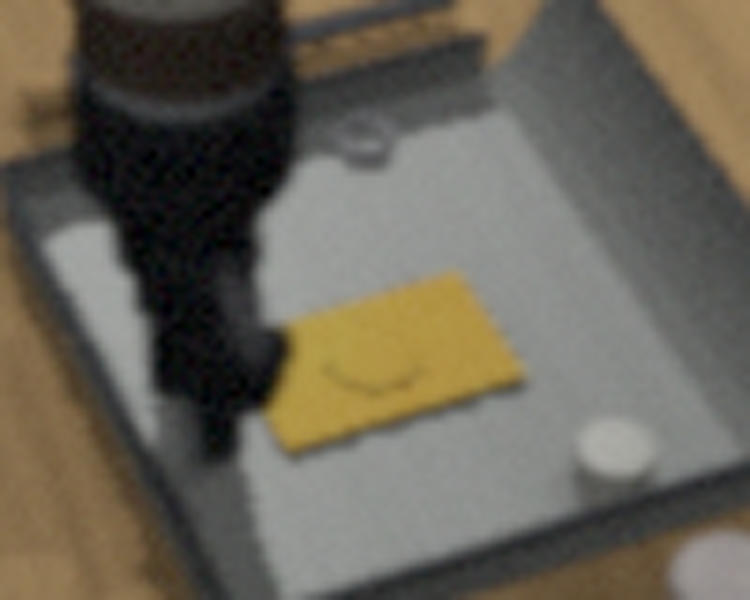

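```bash
python3 -c "
from h import *
for z in (4,8,12):
  for x in (-114,-92):
    q=O+EX*x/1000+EY*-.044; q[2]=z/1000; print(z,x,np.round((proj('side',q)-[230,160])*7.5))
"
```

```text
4 -114 [191. 486.]
4 -92 [248. 468.]
8 -114 [191. 478.]
8 -92 [248. 461.]
12 -114 [190. 471.]
12 -92 [248. 453.]
```

>>> carry_out(moves=[[0,0,0.01,0,-0.3],[0,0,0.02,0,-0.3],[0,0,0.02,0,-0.3],[0,0,0.02,0,-0.3]])

```text
clock: 3.85
eef_pos: [0.4476, 0.053, 0.0286]
tool_rot: [0.667, 0.745, 0.0, 0.0]
ft_force: [-2.8, -1.1, 7.7]
grip_width: 0.0296
```

Tips touch the floor at TCP z≈28.7. Back off 1 mm, then push.

>>> carry_out(moves=[[0,0,-0.01,0,-0.3],[0,0.05,-0.01,0,-0.3],[0,0.1,-0.01,0,-0.3],[0,0.15,-0.01,0,-0.3],[0,0.2,-0.01,0,-0.3],[0,0.25,-0.01,0,-0.3],[0,0.3,-0.01,0,-0.3],[0,0.35,-0.01,0,-0.3],[0,0.4,-0.01,0,-0.3],[0,0.45,-0.01,0,-0.3],[0,0.5,-0.01,0,-0.3],[0,0.55,-0.01,0,-0.3],[0,0.6,-0.01,0,-0.3],[0,0.6,-0.01,0,-0.3]])

```text
clock: 5.25
eef_pos: [0.5073, 0.0596, 0.0286]
tool_rot: [0.667, 0.745, -0.0, -0.0]
ft_force: [0.1, 0.1, 1.6]
grip_width: 0.0298
```

```bash
python3 -c "
from h import *
st()
shot('side','s3',(230,150,350,240),6.5)"
```

```text
t 5.25 tcp [507.3  59.6  28.6] tray [-43.5 -14.1  28.6] xang 96.35 F [0.1 0.1 1.6] w 29.8 q [ 0.12  0.48 -0.3   0.79 -0.    0.01]
```

View pics/s3.png

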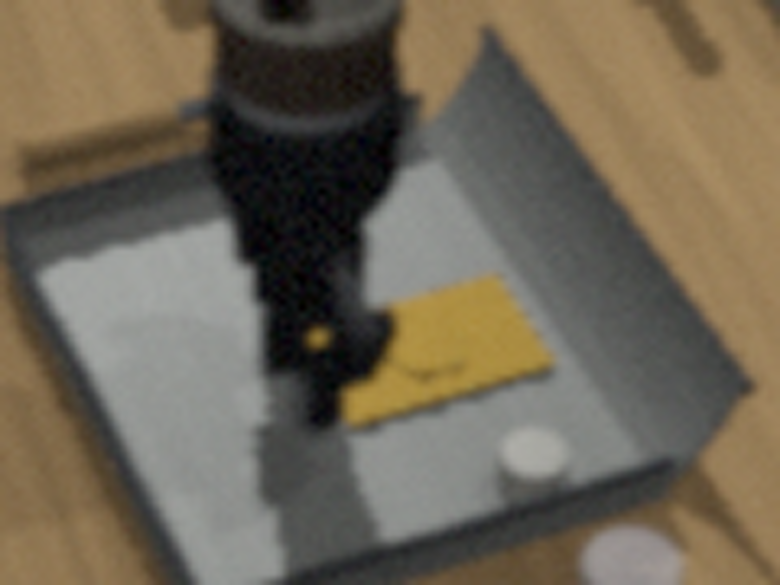

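```bash
python3 -c "
from h import *
for q in [(500,275),(553,365),(345,425),(318,337)]:
  d=onz('side',230+q[0]/6.5,150+q[1]/6.5,.008)-O; print(q,np.round([d@EX*1000,d@EY*1000]))
"
```

```text
(500, 275) [65. 13.]
(553, 365) [ 62. -45.]
(345, 425) [-34. -44.]
(318, 337) [-24.   8.]
```

>>> carry_out(moves=[[0,0.04,-0.005,0,-0.3],[0,0.08,-0.005,0,-0.3],[0,0.12,-0.005,0,-0.3],[0,0.16,-0.005,0,-0.3],[0,0.2,-0.005,0,-0.3],[0,0.24,-0.005,0,-0.3],[0,0.28,-0.005,0,-0.3],[0,0.32,-0.005,0,-0.3],[0,0.36,-0.005,0,-0.3],[0,0.4,-0.005,0,-0.3]])

```text
clock: 6.3
eef_pos: [0.5466, 0.064, 0.0289]
tool_rot: [0.667, 0.745, -0.0, -0.0]
ft_force: [-3.7, -0.5, -2.6]
grip_width: 0.0295
```

```bash
python3 -c "
from h import *
st()
shot('side','s4',(250,150,370,240),6.5)"
```

```text
t 6.3 tcp [546.6  64.   28.9] tray [ -4.  -14.2  28.9] xang 96.35 F [-3.7 -0.5 -2.6] w 29.5 q [ 0.12  0.54 -0.19  0.84  0.    0.01]
```

View pics/s4.png

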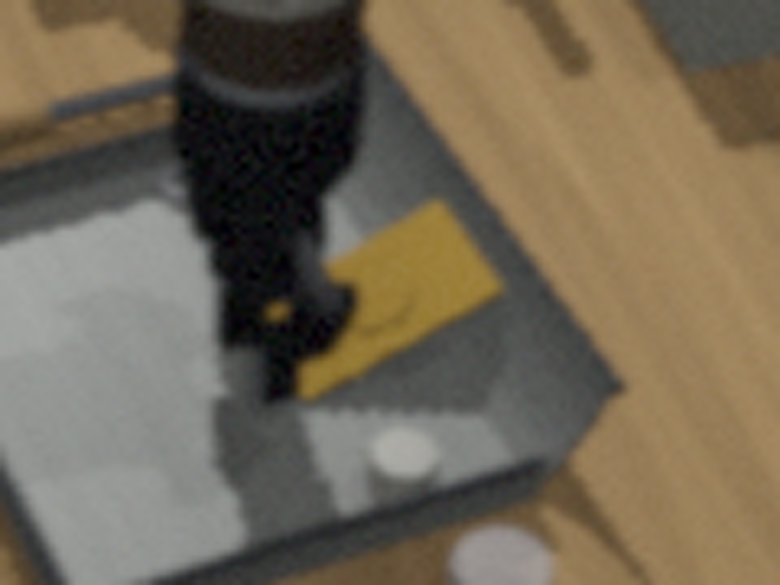

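The blank rides up the slope (raised edge crop (440,200)–(503,290)). Continuing.

>>> carry_out(moves=[[0,0.04,0,0,-0.3],[0,0.08,0,0,-0.3],[0,0.12,0,0,-0.3],[0,0.16,0,0,-0.3],[0,0.2,0,0,-0.3],[0,0.24,0,0,-0.3],[0,0.28,0,0,-0.3],[0,0.32,0,0,-0.3],[0,0.36,0,0,-0.3],[0,0.4,0,0,-0.3],[0,0.43,0,0,-0.3],[0,0.46,0,0,-0.3],[0,0.49,0,0,-0.3]])

```text
clock: 7.65
eef_pos: [0.5954, 0.0694, 0.0294]
tool_rot: [0.667, 0.745, -0.0, -0.0]
ft_force: [-3.4, -0.4, 5.6]
grip_width: 0.0299
```

```bash
python3 -c "
from h import *
st()
shot('side','s5',(250,140,370,240),6)"
```

```text
t 7.65 tcp [595.4  69.4  29.4] tray [ 45.1 -14.2  29.4] xang 96.36 F [-3.4 -0.4  5.6] w 29.9 q [ 0.12  0.62 -0.04  0.91 -0.    0.01]
```

View pics/s5.png

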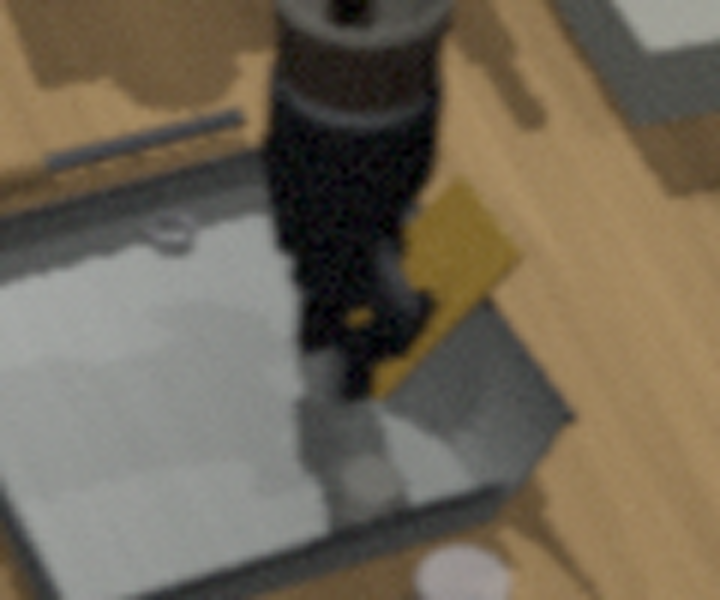

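>>> carry_out(moves=[[0,0.03,0,0,-0.3],[0,0.06,0,0,-0.3],[0,0.09,0,0,-0.3],[0,0.11,0,0,-0.3],[0,0.13,0,0,-0.3],[0,0.14,0,0,-0.3]])

```text
clock: 8.3
eef_pos: [0.6095, 0.071, 0.0291]
tool_rot: [0.667, 0.745, 0.0, 0.0]
ft_force: [-2.5, -0.4, 2.0]
grip_width: 0.0301
```

>>> carry_out(moves=[[0,0.01,0,0,-0.3],[0,0.02,0,0,-0.3],[0,0.025,0,0,-0.3]])

```text
clock: 8.6
eef_pos: [0.6102, 0.0711, 0.029]
tool_rot: [0.667, 0.745, -0.001, -0.001]
ft_force: [-6.2, -1.1, 3.9]
grip_width: 0.0298
```

```bash
python3 -c "
from h import *
st()
shot('side','s6',(250,140,370,240),6);shot('top','t6',(185,120,315,230),5)"
```

```text
t 8.6 tcp [610.2  71.1  29. ] tray [ 60.  -14.2  29. ] xang 96.36 F [-6.2 -1.1  3.9] w 29.8 q [0.12 0.64 0.01 0.94 0.   0.01]
```

View pics/s6.png

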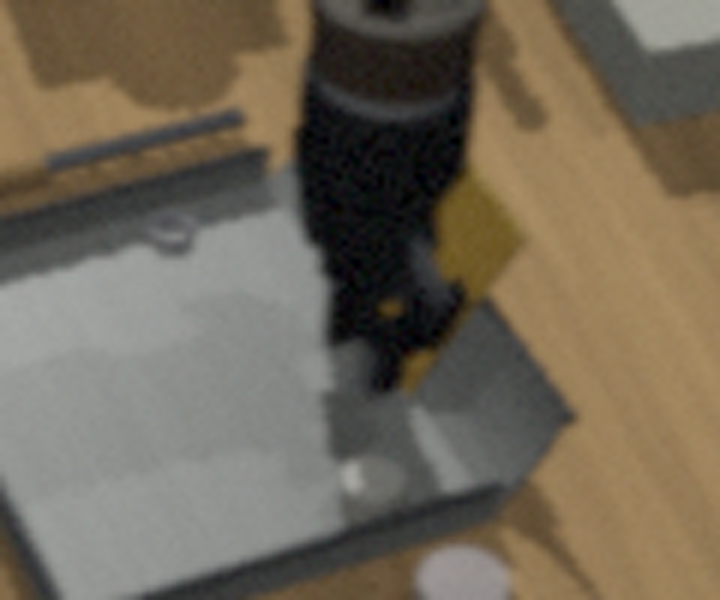

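View pics/t6.png

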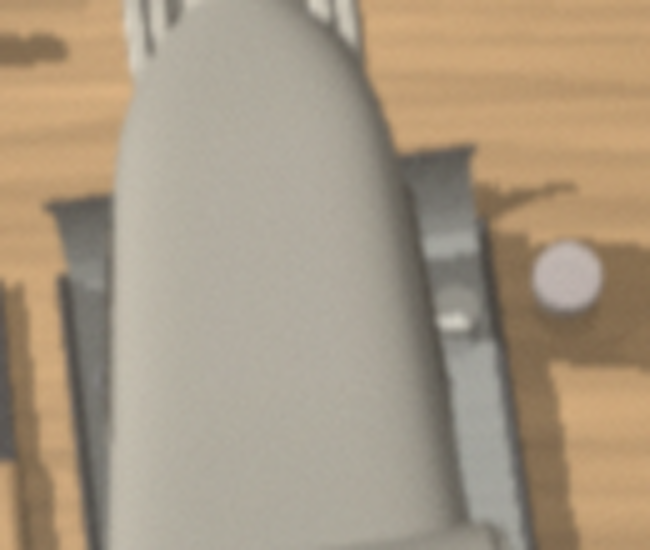

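```bash
cat >> h.py <<'E'
def ony(n,u,v,ty):
    e,d=ray(n,u,v); s=(ty/1000-(e-O)@EY)/(d@EY); q=e+s*d; w=q-O; return np.round([w@EX*1000,ty,q[2]*1000],1)
E
python3 -c "
from h import *
print(ony('side',250+524/6,140+238/6,-44),ony('side',250+465/6,140+172/6,16),ony('side',250+405/6,140+392/6,-44))
"
```

```text
[122.4 -44.   84.6] [125.   16.   74.3] [ 70.  -44.    6.8]
```

>>> carry_out(moves=[[0,0.01,0,0,-0.3],[0,0.015,0,0,-0.3],[0,0.015,0,0,-0.3]])

```text
clock: 9.0
eef_pos: [0.6104, 0.0711, 0.0289]
tool_rot: [0.667, 0.745, -0.002, -0.002]
ft_force: [-9.0, -1.4, 6.8]
grip_width: 0.03
```

Top edge measures ~84 mm high, lower edge at the foot; the push is blocked (9 N). Back off, rise, and check.

>>> carry_out(moves=[[0,-0.03,0,0,-0.3],[0,-0.1,0,0,-0.3],[0,-0.25,-0.01,0,-0.3],[0,-0.4,-0.1,0,-0.3],[0,-0.6,-0.5,0,-0.3],[0,-0.8,-1.0,0,-0.3],[0,-0.8,-1.0,0,-0.3]])

```text
clock: 9.7
eef_pos: [0.5364, 0.0629, 0.1353]
tool_rot: [0.667, 0.745, 0.004, 0.004]
ft_force: [1.6, 0.3, 0.2]
grip_width: 0.0302
```

>>> carry_out(moves=[[0,-0.2,-0.4,0,-1],[0,-0.4,-0.7,0,-1],[0,-0.4,-0.7,0,-1]])

```text
clock: 10.0
eef_pos: [0.4954, 0.0583, 0.2037]
tool_rot: [0.667, 0.745, 0.003, 0.003]
ft_force: [0.3, -0.4, 0.7]
grip_width: -0.0001
```

```bash
python3 -c "
from h import *
st()
shot('side','s7',(250,130,370,230),6);shot('top','t7',(185,110,315,220),5)"
```

```text
t 10.0 tcp [495.4  58.3 203.7] tray [-55.5 -14.1 203.7] xang 96.35 F [ 0.3 -0.4  0.7] w -0.1 q [ 0.12  0.26 -0.11  1.19 -0.    0.01]
```

View pics/s7.png

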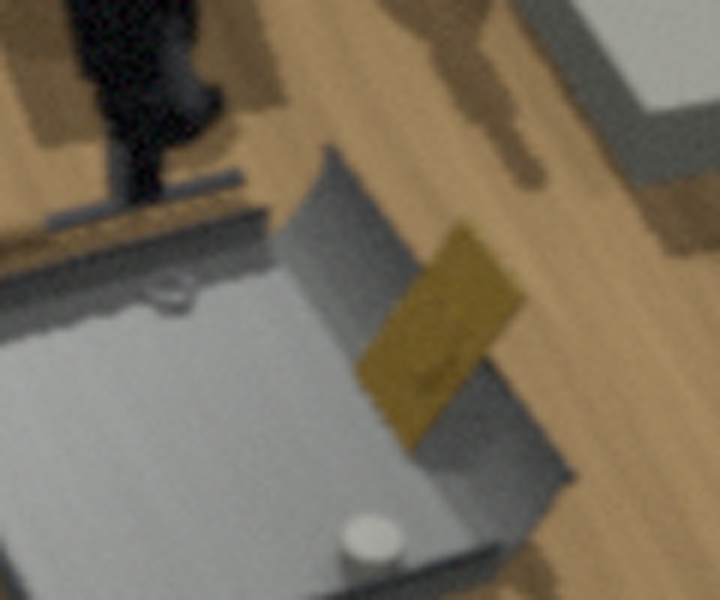

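View pics/t7.png

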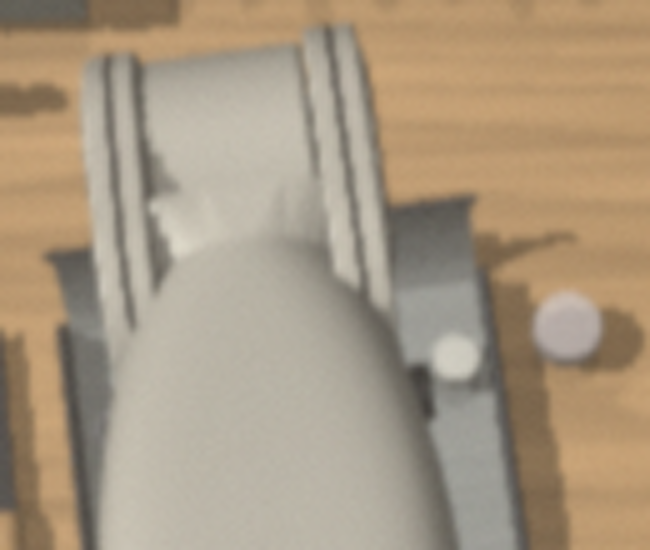

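The blank leans by itself, bottom edge crop (358,370)–(412,452), top (462,220)–(525,295). Now over it to the far side.

>>> carry_out(moves=[[0,0.4,0,0,-0.3],[0,0.8,0,0,-0.3],[0,1.0,0,0,-0.3],[0,1.0,0,0,-0.3]])

```text
clock: 10.5
eef_pos: [0.5957, 0.0694, 0.1963]
tool_rot: [0.667, 0.745, -0.0, -0.0]
ft_force: [-1.0, 0.4, 0.1]
grip_width: 0.0298
```

>>> carry_out(moves=[[0,0.4,0,0,-0.3],[0,0.8,0,0,-0.3],[0,1.0,0,0,-0.3],[0,1.0,0,0,-0.3],[0,1.0,0,0,-0.3]])

```text
clock: 11.0
eef_pos: [0.6916, 0.0801, 0.1972]
tool_rot: [0.667, 0.745, -0.001, -0.001]
ft_force: [0.0, 0.2, -0.2]
grip_width: 0.0299
```

```bash
python3 -c "
from h import *
need(152,-14,89)"
```

```text
t 11.0 tcp [691.6  80.1 197.2] tray [141.9 -14.3 197.2] xang 96.35 F [ 0.   0.2 -0.2] w 29.9 q [0.12 0.68 0.53 1.43 0.   0.  ]
shift/0.1m [0.003 0.105 1.082]
```

>>> carry_out(moves=[[0,0.08,0,0,-0.3],[0,0.1,0.3,0,-0.3],[0,0.1,0.6,0,-0.3],[0,0.1,0.6,0,-0.3]])

```text
clock: 11.4
eef_pos: [0.698, 0.0808, 0.1341]
tool_rot: [0.667, 0.745, -0.004, -0.004]
ft_force: [-0.4, -0.5, -1.3]
grip_width: 0.0298
```

```bash
python3 -c "
from h import *
need(152,-14,89)
shot('side','s8',(250,110,400,230),5)"
```

```text
t 11.4 tcp [698.   80.8 134.1] tray [148.3 -14.3 134.1] xang 96.35 F [-0.4 -0.5 -1.3] w 29.8 q [ 0.12  0.73  0.46  1.31 -0.    0.  ]
shift/0.1m [0.003 0.042 0.451]
```

View pics/s8.png

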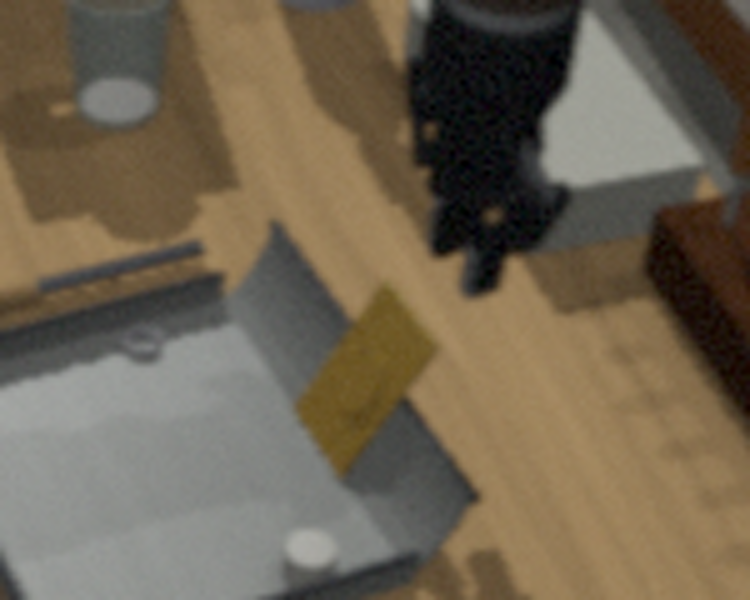

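>>> carry_out(moves=[[0,0.06,0.0,0,-0.3],[0,0.06,0.15,0,-0.3],[0,0.06,0.3,0,-0.3],[0,0.06,0.43,0,-0.3],[0,0.06,0.43,0,-0.3]])

```text
clock: 11.95
eef_pos: [0.7081, 0.082, 0.0955]
tool_rot: [0.667, 0.745, -0.001, -0.001]
ft_force: [-0.1, 0.5, 0.1]
grip_width: 0.0294
```

```bash
python3 -c "
from h import *
need(152,-14,89)
shot('side','s9',(270,110,390,210),6)"
```

```text
t 11.95 tcp [708.1  82.   95.5] tray [158.5 -14.3  95.5] xang 96.35 F [-0.1  0.5  0.1] w 29.4 q [0.12 0.76 0.43 1.24 0.   0.  ]
shift/0.1m [ 0.003 -0.065  0.065]
```

View pics/s9.png

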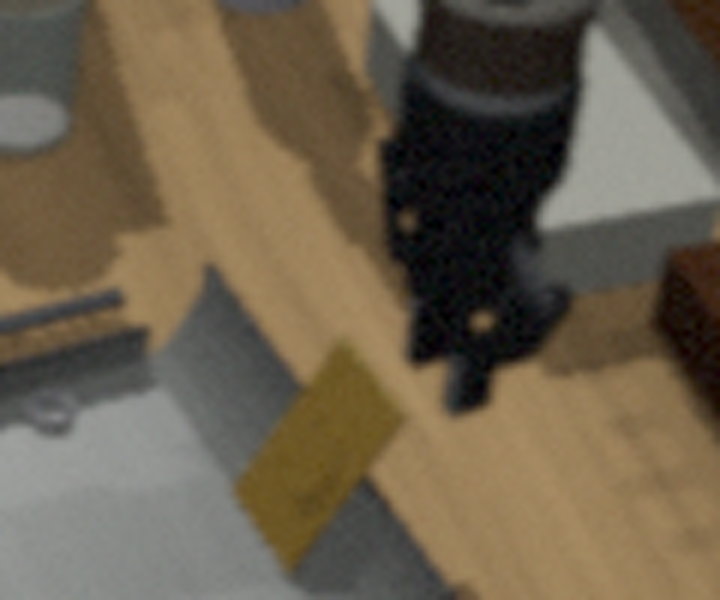

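The two fingertips (crop (465,410) and (420,361)) are behind the raised edge, tip height ~70 mm; lower to ~63 and draw toward the robot.

>>> carry_out(moves=[[0,0,0.05,0,-0.3],[0,-0.03,0.07,0,-0.3],[0,-0.06,0.07,0,-0.3],[0,-0.1,0.07,0,-0.3],[0,-0.14,0.07,0,-0.3],[0,-0.18,0.07,0,-0.3],[0,-0.21,0.07,0,-0.3],[0,-0.24,0.07,0,-0.3],[0,-0.27,0.07,0,-0.3],[0,-0.3,0.07,0,-0.3],[0,-0.33,0.07,0,-0.3],[0,-0.36,0.07,0,-0.3]])

```text
clock: 13.2
eef_pos: [0.6726, 0.0781, 0.0893]
tool_rot: [0.667, 0.745, -0.0, -0.0]
ft_force: [1.1, -0.2, -0.7]
grip_width: 0.0296
```

```bash
python3 -c "
from h import *
st()
shot('side','s10',(270,110,390,210),6)"
```

```text
t 13.2 tcp [672.6  78.1  89.3] tray [122.8 -14.2  89.3] xang 96.36 F [ 1.1 -0.2 -0.7] w 29.6 q [0.12 0.69 0.28 1.16 0.   0.  ]
```

View pics/s10.png

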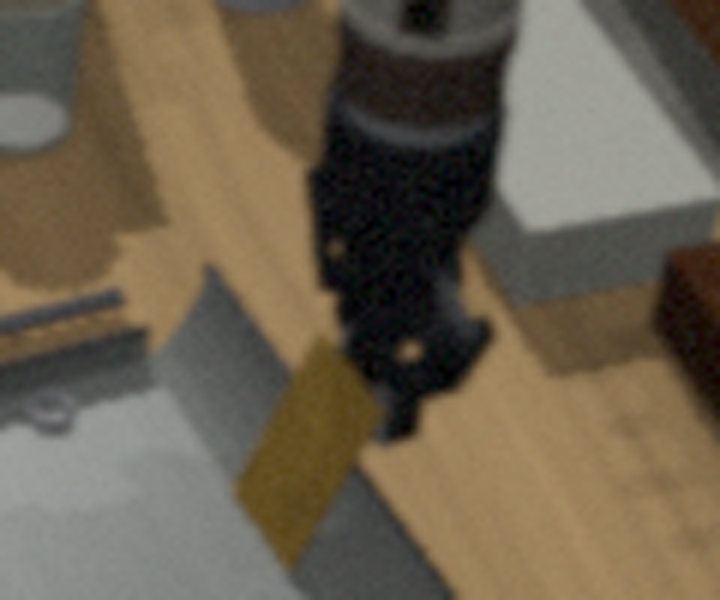

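The blank pivots about its lower edge, which stays put. Continuing.

>>> carry_out(moves=[[0,-0.03,0,0,-0.3],[0,-0.06,0,0,-0.3],[0,-0.09,0,0,-0.3],[0,-0.12,0,0,-0.3],[0,-0.15,0,0,-0.3],[0,-0.18,0,0,-0.3],[0,-0.21,0,0,-0.3],[0,-0.24,0,0,-0.3]])

```text
clock: 14.05
eef_pos: [0.6487, 0.0754, 0.0893]
tool_rot: [0.667, 0.745, -0.0, -0.0]
ft_force: [0.2, 0.8, 0.4]
grip_width: 0.0301
```

```bash
python3 -c "
from h import *
st()
shot('side','s11',(270,110,390,210),6)"
```

```text
t 14.05 tcp [648.7  75.4  89.3] tray [ 98.7 -14.2  89.3] xang 96.35 F [0.2 0.8 0.4] w 30.1 q [0.12 0.65 0.19 1.12 0.   0.  ]
```

View pics/s11.png

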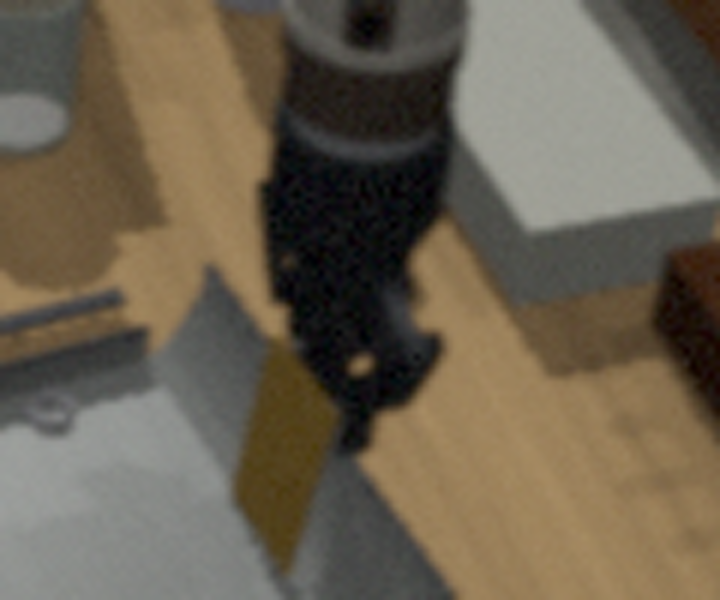

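>>> carry_out(moves=[[0,-0.03,0,0,-0.3],[0,-0.06,0,0,-0.3],[0,-0.08,0,0,-0.3],[0,-0.1,0,0,-0.3],[0,-0.12,0,0,-0.3],[0,-0.14,0,0,-0.3],[0,-0.16,0,0,-0.3],[0,-0.18,0,0,-0.3],[0,-0.2,0,0,-0.3],[0,-0.22,0,0,-0.3],[0,-0.24,0,0,-0.3],[0,-0.26,0,0,-0.3],[0,-0.28,0,0,-0.3]])

```text
clock: 15.4
eef_pos: [0.621, 0.0723, 0.0893]
tool_rot: [0.667, 0.745, -0.0, 0.0]
ft_force: [-0.1, 0.8, -0.8]
grip_width: 0.0299
```

```bash
python3 -c "
from h import *
st()
shot('side','s12',(230,110,370,220),5.4)"
```

```text
t 15.4 tcp [621.   72.3  89.3] tray [ 70.9 -14.2  89.3] xang 96.35 F [-0.1  0.8 -0.8] w 29.9 q [ 0.12  0.6   0.1   1.07 -0.    0.  ]
```

View pics/s12.png

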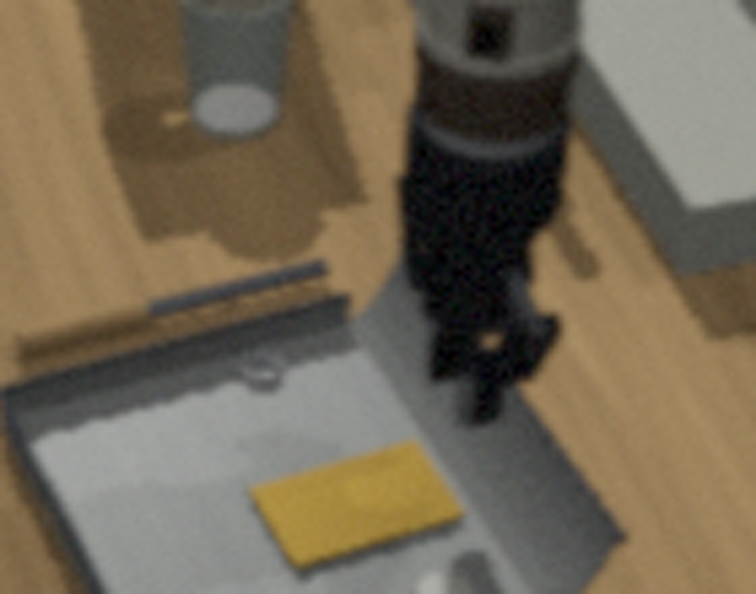

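It fell over, plain face up. Lift clear and check.

>>> carry_out(moves=[[0,0,-0.3,0,-0.3],[0,0,-0.7,0,-0.3],[0,0,-1.0,0,-0.3],[0,0,-1.0,0,-0.3]])

```text
clock: 15.85
eef_pos: [0.6243, 0.0727, 0.1953]
tool_rot: [0.667, 0.745, 0.004, 0.004]
ft_force: [0.2, 0.2, 0.4]
grip_width: 0.0299
```

>>> carry_out(moves=[[0,-0.5,-0.2,0,-0.3],[0,-1.0,-0.5,0,-0.3],[0,-1.0,-0.5,0,-0.3]])

```text
clock: 16.15
eef_pos: [0.5189, 0.0609, 0.2408]
tool_rot: [0.667, 0.745, -0.0, -0.0]
ft_force: [1.5, -0.6, 0.5]
grip_width: 0.0298
```

>>> carry_out(moves=[[0.4,-0.3,0,0,-0.3],[0.8,-0.6,0,0,-0.3],[1.0,-0.9,0,0,-0.3],[1.0,-0.9,0,0,-0.3]])

```text
clock: 16.55
eef_pos: [0.4179, 0.1521, 0.2389]
tool_rot: [0.665, 0.747, -0.001, -0.001]
ft_force: [1.0, -0.8, -0.5]
grip_width: 0.0301
```

>>> carry_out(moves=[[0.4,-0.1,0,0,-0.3],[0.8,-0.2,0,0,-0.3],[1.0,-0.2,0,0,-0.3],[1.0,-0.2,0,0,-0.3]])

```text
clock: 16.95
eef_pos: [0.3909, 0.25, 0.2389]
tool_rot: [0.666, 0.746, 0.001, 0.0]
ft_force: [0.0, -1.1, 0.1]
grip_width: 0.0297
```

```bash
python3 -c "
from h import *
st()
a=shot('side','s13',(220,140,360,250),5.4);shot('top','t13',(165,130,325,250),4.8)"
```

```text
t 16.95 tcp [390.9 250.  238.9] tray [-138.   188.   238.9] xang 96.55 F [ 0.  -1.1  0.1] w 29.7 q [ 0.57  0.18 -0.12  1.27  0.    0.45]
```

View pics/s13.png

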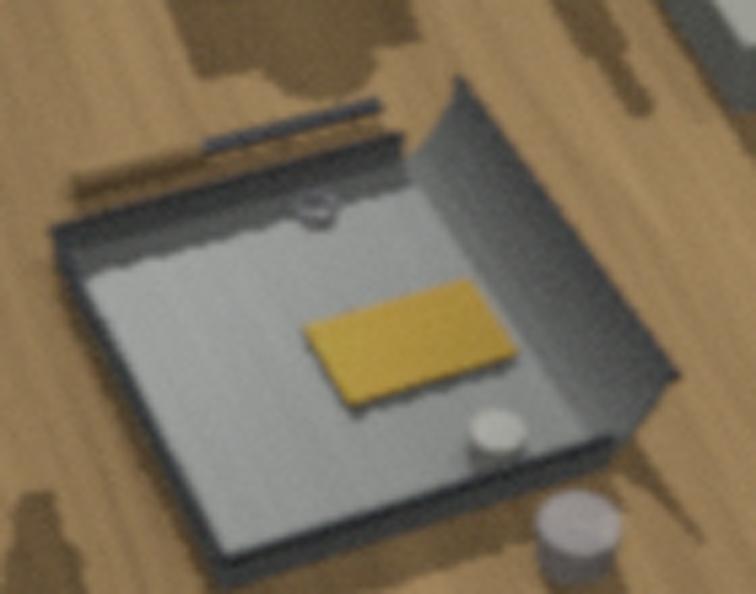

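View pics/t13.png

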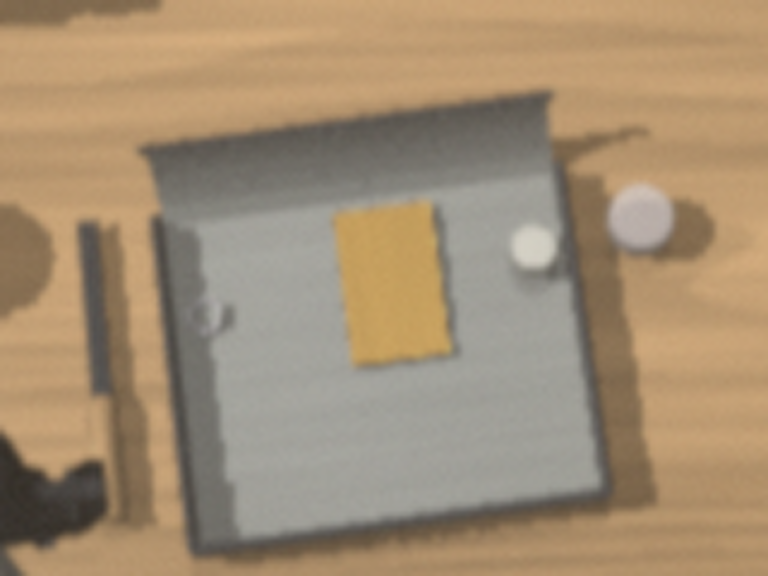

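```bash
python3 -c "
from h import *
T=lambda q:(165+q[0]/4.8,130+q[1]/4.8)
S=lambda q:(220+q[0]/5.4,140+q[1]/5.4)
tr=lambda p:np.round([(p-O)@EX*1000,(p-O)@EY*1000],1)
for q in [(335,213),(433,202),(452,352),(354,366)]: print('T',tr(onz('top',*T(q),.010)))
for q in [(472,281),(518,352),(354,405),(306,327)]: print('S',tr(onz('side',*S(q),.010)))
print('ring',tr(onz('top',*T((209,317)),.007)),'was',tr(onz('top',185+143/6,140+303/5.4,.007)))
print('pot',tr(onz('top',*T((534,248)),.026)),'was',tr(onz('top',185+548/6,140+224/5.4,.026)))
"
```

```text
T [64.7 17.5]
T [ 63.3 -42.3]
T [-30.8 -41.4]
T [-31.2  17.8]
S [65.4 11.5]
S [ 64.5 -44.6]
S [-27.9 -46.8]
S [-28.7  13.1]
ring [ 11.6 100.8] was [ 11.2 100. ]
pot [ 22.  -98.4] was [ 22.5 -98.7]
```

Both views agree that it lies flat at z≈10 mm, 10 mm clear of the foot. The ring and pot have not moved, so I'm handing it in.

```bash
python3 -c "
from workcell import order
print(order.job_done())"
```

```text
the job is handed in; nothing more can be done
None
```

The blank is turned over, and I handed the job in at about 17 s. I pushed it along the tray floor to the foot of the slope, where it leaned by itself with the hand away. I then reached behind the raised edge and drew it back until it fell over, without gripping or lifting it.

**Last checks:**
- **Blank:** both cameras show the plain face up. It lies at tray x ≈ -30 to +65 mm and y ≈ -43 to +15 mm, about 10 mm clear of the foot. The corner positions agree between the views to within about 6 mm. That is looser than the 2 mm calibration, but both fit a flat plate.
- **Surroundings:** the ring and pot measure within 1 mm of where they started. The file, flux tub and jar appear undisturbed. I did not re-check the bowl or third hand, but the arm never went near them.
- **Forces:** the largest wrist force I read was about 11 N, when the blank came up against the foot. The gripper was clear of everything at hand-in.

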